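Pin the drilling jig shut and squeeze it

ROBOT

A 6-joint arm with a two-finger parallel gripper is mounted at the origin on the work surface. World frame = base frame: x ahead of the robot, y to its left, z up, the work surface at z = 0. Lengths are in m, angles in degrees, forces in N, time in s.
With the tool pointing down it reaches from about 0.4 to 0.825 m from the base axis. Payload 7 kg.
Tool frame: the origin (TCP) lies at the very end of the fingers, on their centre line; the grasp point (between the pads) lies 19 mm behind it (ctrl.hold_point_z is the distance from the TCP to the grasp point, in m); z points along the fingers, y is the line along which they close (so a half turn about z gives the same grasp; the last joint's range is limited). The gripper opens to 88 mm and grips with 3 to 60 N. Pads are 19 mm wide; open, the fingers measure 130 mm over their backs; the gripper's body (78 mm by 193 mm) begins 47 mm behind the grasp point.
Start: joints at [-59.295, 20.546, 0.682, 0, -70.136, -16.507], TCP at [0.166, -0.654, 0.227] pointing down, gripper open.
Joint ranges: [-176.03, 176.03], [-82.01, 121.73], [-58.28, 71.71], [-173.87, 95.51], [-174.79, -0.11], [-173.66, 173.66]. Speed limits (degrees/s): [136.94, 136.94, 172.46, 180, 180, 180].

INTERFACE

Orientations are given as [roll, pitch, yaw] about the fixed x, y, z axes, in that order (R = Rz(yaw) Ry(pitch) Rx(roll)).
In Python, from plant import sensors, viewer, workorder, ctrl gives the robot as it stands.
- The arm moves only by the shell command python3 -m pendant 'ROWS'. ROWS is JSON, a list of rows, each a list of 3 entries, a list of its own where there are three numbers: the opening, from -1 (shut) to 1 (fully open), so that 0 is half open, then the shift along the tool's x, y, z in m, then the turn, a rotation vector about the tool's x, y, z in degrees. A call has 1 to 10 rows; each row is the pose to reach, as a shift and turn from the pose commanded when the call began, along the tool's axes at that moment; what a row does not reach only later rows make up. A row lasts 1/12 s, in which the tool goes at most 41.7 mm and 7.16 degrees, less where a joint would pass 70% of its speed; a pose out of reach is approached as far as the arm can. A call with a gripper value outside its range is refused whole. The fingers move at their own pace and stop on an object; the grip force is fixed at half the most. Time passes only in rows, so rows that repeat a pose let the fingers close. It gives the time, the measured TCP pose, the force, the opening and the grip force at its end, in the units of the state.
- sensors.get_obs(): the state, without advancing time (a new reading comes with each control period).
- viewer.snapshot(name): name is "scene" or "top" or "wrist"; returns the picture (384x512x3 uint8, red, green, blue); there is no depth.
- viewer.camera_params(name): a dict with "fx", "fy", "cx", "cy" (pixels), "extrinsics" (4x4, takes a point from world to camera coordinates). Camera axes: x right, y up, looking along -z (the intrinsics and any distortion apply to the point x, -y, -z); pixel columns grow to the right and rows downward; lengths in m; the calibration is good to about 2 mm. A picture is of the moment at which its call begins: read the wrist's pose just before it. camera_params takes no time and is no camera call; for the wrist camera it gives the pose at the moment of the call.
- workorder.close_job(): hands the job in; it is judged then, once.
The state is a dict: "clock": time; "joint_pos": joint angles; "qvel": joint speeds; "tau": joint torques, N m; "tool_pos": TCP position; "orientation": TCP orientation; "force": force on the tool from outside, world axes, zero at the start; "moment": the same for the moment, N m; "opening": finger opening in m; "gripper_force": force on a finger pad.
Only numpy, scipy, OpenCV 4.12 (cv2) and the standard library are available. Lean on these libraries where they do the work, as an engineer would, in place of code of your own. Each camera call takes 0.05 s, during which the arm holds its last target. There are 200 camera calls.

TASK

Swing the loose jaw of the wooden drilling jig shut against its fixed jaw, then take the red-knobbed locking pin from the rack and push it fully home through both holes at the jaws' free end. Finally pinch the two closed jaws firmly together between the gripper's fingers, by their cork pads, and finish while still holding that squeeze, without letting go, leaving the other two pins and everything else on the bench where they are.

Things in the scene. Friction and masses are not known exactly. Their poses are not given: they have to be found in the camera images.
- swing (a joint): hinge of the jig's loose jaw, rad: 0 = shut against the fixed jaw (hard stop), positive = open; starts between 0.35 and 0.75, goes to 0.9. The axis is vertical. The hinge is stiff (about 1 N at the cork pad moves it) and the jaw stays where it is left; there is no spring.
- hinge_axis (a point): point on the jig's vertical hinge axis (brass barrel, its top 58 mm above the bench), 34 mm above the bench, at half the jaws' height. Its x axis runs along the fixed jaw from the hinge to the free end, its y axis points from the joint plane into the fixed jaw, z up. Fixed to the bench.
- fixed_pad (a point): centre of the outer face of the cork pad (44 mm long, 34 mm high) on the fixed jaw, 110 mm from the hinge along the jaw, 34 mm above the bench. Same axes as hinge_axis, its y axis points out of the pad.
- moving_pad (a point): centre of the outer face of the cork pad (44 x 34 mm) on the loose jaw, 110 mm from the hinge along the jaw, 34 mm above the bench; its x axis runs along the loose jaw, its -y axis points out of the pad and turns with the jaw. With the jaw shut the two pads are opposite each other, 56 mm over the outer faces.
- upper_hole (a point): mouth of the hole (15 mm wide, chamfered, vertical) in the bright metal lug of the fixed jaw, 54 mm above the bench, 175 mm from the hinge; z up. The lug is 44 x 44 mm and 10 mm thick.
- lower_hole (a point): mouth of the 15 mm hole in the dark metal lug (44 x 44 x 10 mm) of the loose jaw, 40 mm above the bench. It lies right below upper_hole when the jaw is shut. Below it is free space down to the board 12 mm above the bench.
- pin_knob (a point): centre of the red knob (upright cylinder 24 mm across, 26 mm high) of the locking pin; z up along the pin. Shank: steel, 12 mm thick, 36 mm long, tapered tip 49 mm below this point. About 60 g. Stands upright in one of the rack's holes, knob resting on the rack's top. When home the knob rests on the upper lug, this point 13 mm above upper_hole.
- pin_collar (a point): underside of the red knob, on the pin's axis, 13 mm below pin_knob; z runs up along the pin. It lies at upper_hole when the pin is home.
- rack: dark wooden pin rack, 180 (x) x 50 (y) x 45 mm, fixed to the bench; origin under its centre. Holes 16 mm wide on its long axis at x = -60, 0 and +60 mm; which pin stands in which hole varies.
- pin_black_knob (a point): centre of the black knob (24 mm across, 18 mm high) of another pin in the rack; not to be moved.
- pin_yellow_knob (a point): centre of the yellow knob (20 mm across, 22 mm high) of another pin in the rack; not to be moved.
- glue: white glue bottle standing on the bench, 60 mm wide, 170 mm high; origin under its centre; bystander.
- hammer: hammer lying on the bench; bystander.
- screwdriver: screwdriver lying on the bench; bystander.
- offcut: wooden offcut 120 x 60 x 19 mm lying flat; origin under its centre; bystander.
- pencil_mug: blue mug with pencils, 76 mm wide, 160 mm high with the pencils; origin under its centre; bystander.
- jig: the jig's blue painted board, 250 x 130 x 12 mm, fixed to the bench; origin under its centre, axes as hinge_axis, the hinge at x -90 mm. A fixed dark wooden dowel, 22 mm thick, stands between the jaws at x -30 mm, its top 72 mm above the bench. The fixed jaw (darker wood) belongs to it: x -84 to +66 mm, y 1 to 26 mm, 14 to 54 mm above the bench.
- moving_jaw: the loose jaw (pale wood), with cork pad and dark lug; origin on the hinge axis at bench height, x along the jaw to its free end, -y out of its outer side. The wood reaches x 6 to 156 mm, y -26 to -1 mm, 14 to 54 mm above the bench. It swings towards the -y side of hinge_axis when it opens.

How it is judged (in metres and radians):
On the way, in this order (a step that is already met when the one before it is completed fails the run):
1. the loose jaw is shut (value of joint swing below 0.03 rad), for 0.2 s.
2. the red pin is home through both lugs (horizontal distance between pin_collar and upper_hole below 0.004 m and z of pin_collar in the frame of upper_hole between -0.003 and 0.003 m and angle between pin_collar's own z axis and vertical below 0.12 rad and horizontal distance between pin_collar and lower_hole below 0.006 m and value of joint swing below 0.03 rad), for 0.2 s.
At the end, for the whole second after the job is handed in: The jaw is shut (within 0.03 rad), the red pin stands upright through both holes with the underside of its knob within 3 mm of the upper lug and 4 mm of its hole's centre, and the fingers press on the fixed jaw's cork pad and on the loose jaw with more than 4 N each, held through the last second (all of step 2 and contact force between the fingers and jig_c3 above 4 N and contact force between the fingers and moving_jaw above 4 N); the arm keeps its last pose, push and grip.
It fails at once if another thing on the bench was disturbed (moved more than 40 mm) (distance of any of pin_black_knob, pin_yellow_knob, glue, hammer, screwdriver, offcut, pencil_mug from where it was at the start of the episode above 0.04 m).
It also fails if it takes over 58 s, if anything falls off the work surface, if the arm or the gripper's body presses on something with over 40 N, if the wrist force passes 120 N, or if a joint passes its speed limit or range.

## Working session

There is one attempt and no reset: what is moved stays moved. The work goes in short steps, Python scripts to look and compute and a shell command to move; the robot and the scene stay as the last step left them, time stands still between calls to the robot, and variables do not carry over. Pictures are saved under pics/ and viewed, at most 10 in all, crops included, and the job is handed in when it is done.

```bash
mkdir -p pics; ls; python3 - <<'E'
from plant import sensors, viewer, workorder, ctrl
import cv2
for n in ("scene","top"):
    im=viewer.snapshot(n); cv2.imwrite(f"pics/{n}0.png",im[:,:,::-1])
    p=viewer.camera_params(n); print(n,{k:(v.tolist() if hasattr(v,'tolist') else v) for k,v in p.items()})
print(sensors.get_obs(), ctrl.hold_point_z)
a=cv2.imread("pics/scene0.png");b=cv2.imread("pics/top0.png")
cv2.imwrite("pics/top0b.png",cv2.resize(b,(800,600),interpolation=cv2.INTER_CUBIC))
E
```

```text
pics
scene {'fx': 431.4900847821619, 'fy': 431.4900847821619, 'cx': 256.475002802394, 'cy': 190.3740751596288, 'extrinsics': [[-0.4219291330937534, 0.9065739874400688, 0.009970553834556346, 0.18893064654849215], [-0.784369755518692, -0.37052518027199094, 0.49746877028810177, 0.37661341705095347], [0.45468658796395267, 0.20207596611527737, 0.8674245849895404, -1.5994278282552734], [0.0, 0.0, 0.0, 1.0]]}
top {'fx': 396.16091607342344, 'fy': 396.16091607342344, 'cx': 255.45666078125402, 'cy': 189.60231378446073, 'extrinsics': [[0.00782370599732788, -0.9997548210383573, -0.020714425771162417, 0.026953522507638397], [0.9941201873823683, 0.005538993291911709, 0.10814052243334664, -0.5106467845407789], [-0.10799927158695269, -0.02143868848306208, 0.993919785482115, -1.175186043264656], [0.0, 0.0, 0.0, 1.0]]}
{'clock': 0.1, 'joint_pos': array([-5.92953638e+01,  2.05875197e+01,  6.39608693e-01, -1.74285024e-02,
       -7.01359138e+01, -1.65053917e+01]), 'qvel': array([-0.02645351, -0.02380615,  0.14915512, -0.02589638,  0.01051422,
       -0.04981192]), 'tau': array([-2.25610340e-03, -5.84161985e+01,  2.93750292e+01,  7.01553404e+00,
        1.01717180e-02, -7.00911687e-05]), 'tool_pos': array([ 0.16542385, -0.65396965,  0.22571967]), 'orientation': array([ 1.79914974e+02, -8.10754706e-03, -1.65806683e+02]), 'force': array([-0.57457253,  0.47307527,  0.20043046]), 'moment': array([ 0.01122184,  0.01206103, -0.02175762]), 'gripper_force': 0.0, 'opening': 0.08787022682902958} 0.0188
```

View pics/top0b.png

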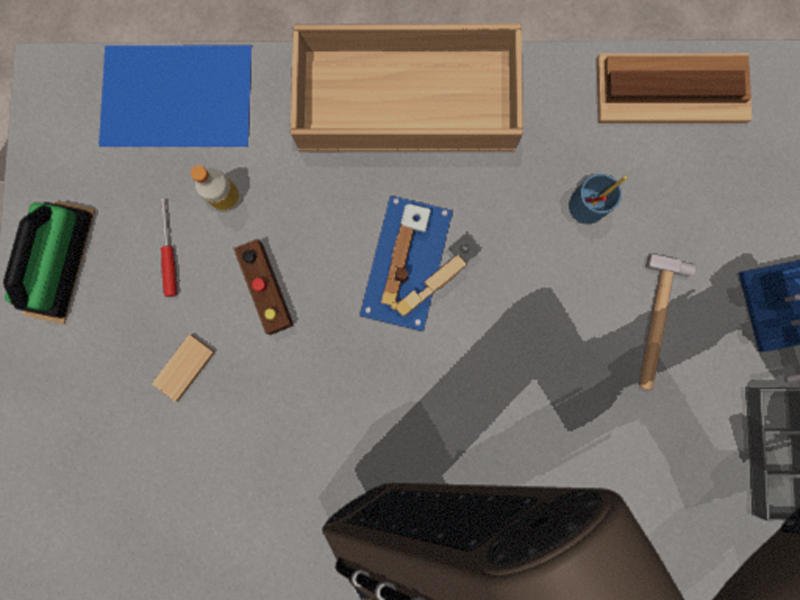

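View pics/scene0.png

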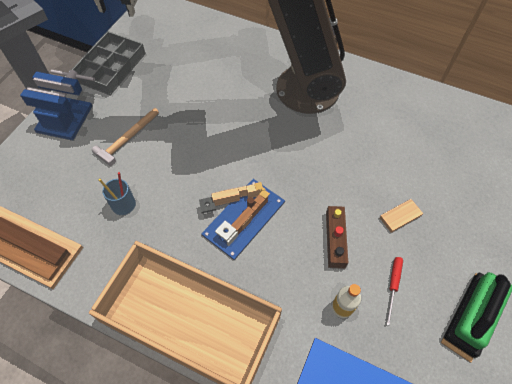

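The top view shows the jig at about (405,262), with the upper lug hole at (416,217). The jaw is open to the right, with the dark lug at (465,248). In the rack, black is at (249,257), red at (258,285) and yellow at (270,314). Next I'll enlarge this region to read positions more closely.

```bash
cat > h.py <<'E'
import numpy as np, cv2
from plant import sensors, viewer, ctrl
from scipy.spatial.transform import Rotation as R
def ray(p,u,v,z):
    "pixel -> world point at height z"
    E=np.array(p['extrinsics']); d=E[:3,:3].T@np.array([(u-p['cx'])/p['fx'],-(v-p['cy'])/p['fy'],-1])
    c=-E[:3,:3].T@E[:3,3]; return c+d*(z-c[2])/d[2]
def proj(p,X):
    E=np.array(p['extrinsics']); q=E[:3,:3]@np.array(X)+E[:3,3]
    return np.array([p['cx']+p['fx']*q[0]/-q[2], p['cy']-p['fy']*q[1]/-q[2]])
def tool():
    o=sensors.get_obs(); return np.array(o['tool_pos']),R.from_euler('xyz',o['orientation'],degrees=True)
def go(X,yaw,rpy0=(180,0)):
    "shift, turn in tool axes from the present pose to TCP X with tool down and yaw"
    t,r=tool(); T=R.from_euler('xyz',[rpy0[0],rpy0[1],yaw],degrees=True)
    print('shift',np.round(r.inv().apply(np.array(X)-t),4),'turn',np.round((r.inv()*T).as_rotvec(degrees=True),2))
E
python3 - <<'E'
import cv2
b=cv2.imread("pics/top0.png")[115:220,145:315]
cv2.imwrite("pics/crop1.png",cv2.resize(b,None,fx=4.7,fy=4.7,interpolation=cv2.INTER_CUBIC))
E
```

```text
(no output)
```

View pics/crop1.png

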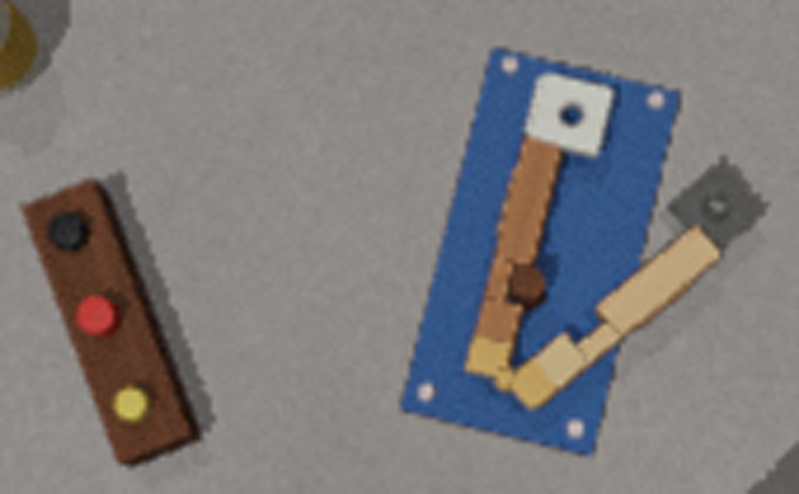

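In the crop the upper hole is at (572,115) and the lower hole at (717,206). The board corners are (493,47), (681,92), (593,455) and (402,410). Knob tops: red (97,314), black (68,230), yellow (130,403).

```bash
python3 - <<'E'
from h import *
p=viewer.camera_params('top'); f=lambda u,v,z: ray(p,145+(u+.5)/4.7-.5,115+(v+.5)/4.7-.5,z)
C=np.array([f(u,v,.012) for u,v in((493,47),(681,92),(593,455),(402,410))])
print('sides',[np.linalg.norm(C[i]-C[i-1]).round(4) for i in range(4)])
c=C.mean(0); x=(C[0]+C[1]-C[2]-C[3]);x/=np.linalg.norm(x); yaw=np.degrees(np.arctan2(x[1],x[0])); y=np.array([-x[1],x[0],0])
hi=c-.09*x; U=f(572,115,.054); L=f(717,206,.040)
print('c',c,'yaw',yaw,'hinge',hi,'U',U,'U rel',(U-hi)@x,(U-hi)@y,'reach',np.hypot(*U[:2]))
l=L-hi; print('L',L,'r',np.hypot(*l[:2]),'open',-np.degrees(np.arctan2(l@y,l@x)))
r=f(97,314,.071);b=f(68,230,.063);w=f(130,403,.067);print('red',r,'blk',b,'yel',w,np.linalg.norm((r-b)[:2]),np.linalg.norm((r-w)[:2]), 'rackyaw',np.degrees(np.arctan2(*(b-w)[1::-1])))
print('fixed pad',hi+.11*x+.028*y)
E
```

```text
sides [np.float64(0.2497), np.float64(0.1288), np.float64(0.2481), np.float64(0.1281)]
c [0.58075813 0.01710397 0.012     ] yaw -13.322103818156913 hinge [0.49318002 0.03784223 0.012     ] U [ 0.66084251 -0.00167038  0.054     ] U rel 0.1722554038011252 0.00018432333249372013 reach 0.660844624431145
L [ 0.60470654 -0.09535093  0.04      ] r 0.1737198400827151 open 36.737474824721616
red [0.52857885 0.29567216 0.071     ] blk [0.58328018 0.31795157 0.063     ] yel [0.47304033 0.27409179 0.067     ] 0.059064430753190164 0.05958389171625176 rackyaw 21.69551944771378
fixed pad [0.60667183 0.03974199 0.012     ]
```

Everything fits the given sizes: board 249×128, hole radius about 173, pin spacing 59. The jaw is open about 37°. I'll push it shut with the closed fingers along an arc.

```bash
cat >> h.py <<'E'
H=np.array([.4945,.0375]); JY=-13.3
def jig(a,b,z):
    c,s=np.cos(np.radians(JY)),np.sin(np.radians(JY)); return np.array([H[0]+c*a-s*b,H[1]+s*a+c*b,z])
def jaw(th,a,b,z):
    "point in the jaw's frame when open by th degrees"
    c,s=np.cos(np.radians(-th)),np.sin(np.radians(-th)); return jig(c*a-s*b,s*a+c*b,z)
E
python3 - <<'E'
from h import *
X=jaw(38,115,-62,26)/1; X=jaw(38,.115,-.064,.14); print(X); go(X,JY-180-38)
E
```

```text
[ 0.51645536 -0.09226503  0.14      ]
shift [-0.4781  0.4584  0.0863] turn [ 7.000e-02 -6.000e-02  6.549e+01]
```

```bash
python3 -m pendant '[[-1,[-0.24,0.23,0],[0,0,33]],[-1,[-0.24,0.23,0],[0,0,33]],[-1,[-0.24,0.23,0],[0,0,33]],[-1,[-0.24,0.23,0],[0,0,33]],[-1,[-0.478,0.458,0],[0,0,65.5]],[-1,[-0.478,0.458,0],[0,0,65.5]],[-1,[-0.478,0.458,0],[0,0,65.5]],[-1,[-0.478,0.458,0],[0,0,65.5]],[-1,[-0.478,0.458,0],[0,0,65.5]],[-1,[-0.478,0.458,0],[0,0,65.5]]]'; python3 - <<'E'
from h import *
go(jaw(38,.115,-.064,.14),JY-180-38)
E
```

```text
clock: 0.93
tool_pos: [0.3691, -0.3297, 0.2266]
orientation: [180.0, -0.0, 129.0]
force: [1.0, -0.6, -0.5]
opening: 0.0267
gripper_force: 0.0
shift [0.0918 0.264  0.0866] turn [ 0.   -0.01  0.29]
```

```bash
python3 -m pendant '[[-1,[0.092,0.264,0.05],[0,0,0]],[-1,[0.092,0.264,0.05],[0,0,0]],[-1,[0.092,0.264,0.05],[0,0,0]],[-1,[0.092,0.264,0.05],[0,0,0]],[-1,[0.092,0.264,0.087],[0,0,0]],[-1,[0.092,0.264,0.087],[0,0,0]],[-1,[0.092,0.264,0.087],[0,0,0]],[-1,[0.092,0.264,0.087],[0,0,0]],[-1,[0.092,0.264,0.087],[0,0,0]],[-1,[0.092,0.264,0.087],[0,0,0]]]'; python3 - <<'E'
from h import *
go(jaw(38,.115,-.064,.026),JY-180-38)
cv2.imwrite('pics/w1.png',cv2.resize(viewer.snapshot('wrist')[:,:,::-1],(800,600)))
E
```

```text
clock: 1.77
tool_pos: [0.5144, -0.0929, 0.1394]
orientation: [-179.9, -0.0, 129.4]
force: [0.0, -0.7, 0.9]
opening: 0.0005
gripper_force: 0.0
shift [-0.0009  0.0022  0.1134] turn [-0.07 -0.03  0.67]
```

View pics/w1.png

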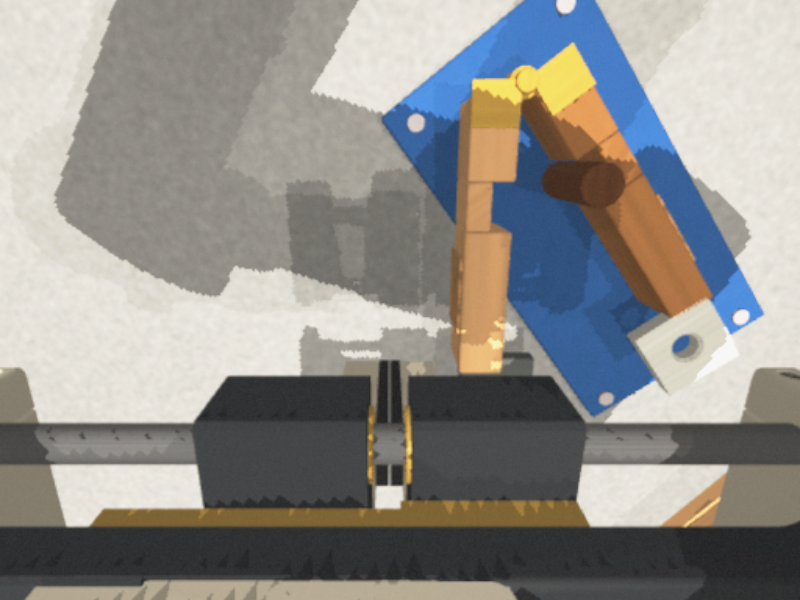

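The wrist view shows the loose jaw at (480,290), parallel to the fingers. The upper hole is at (686,346). The fingertip bars at (390,420) look thin, so I'll check the finger geometry before the push, and measure the hole from this view.

```bash
python3 - <<'E'
from h import *
p=viewer.camera_params('wrist'); t,r=tool(); s=800/512
q=lambda X:np.round(proj(p,t+r.apply(X))*s)
print('fx',p['fx'],'tcp',q([0,0,0]),'tcp+-x9.5',q([.0095,0,0]),q([-.0095,0,0]),'y21',q([0,.021,0]),'y-21',q([0,-.021,0]),'back60',q([0,0,-.06]),q([0.01,.021,-.06]))
print('U',ray(p,686/s,346/s,.054), 'jig U',jig(.175,0,.054)); print('hinge top',ray(p,527/s,78/s,.058))
for a,b in((.006,-.026),(.156,-.026),(.156,-.001)): print([q(r.inv().apply(jaw(th,a,b,.054)-t)) for th in (34,37,40)])
E
```

```text
fx 292.391099951067 tcp [388. 386.] tcp+-x9.5 [388. 363.] [388. 408.] y21 [443. 386.] y-21 [333. 386.] back60 [388. 498.] [472. 464.]
U [ 6.59481814e-01 -3.75775056e-04  5.40000000e-02] jig U [ 0.6648063 -0.0027587  0.054    ]
hinge top [0.48998989 0.04057341 0.058     ]
[array([473., 108.]), array([473., 105.]), array([472., 102.])]
[array([474., 383.]), array([460., 381.]), array([447., 379.])]
[array([517., 381.]), array([503., 381.]), array([489., 381.])]
```

```bash
sed -i 's/^H=.*/H=np.array([.4917,.0388]); JY=-13.4/' h.py
python3 -m pendant '[[-1,[0,0,0.113],[0,0,0]],[-1,[0,0,0.113],[0,0,0]],[-1,[0,0,0.113],[0,0,0]],[-1,[0,0,0.113],[0,0,0]],[-1,[0,0.015,0.113],[0,0,0]],[-1,[0,0.015,0.113],[0,0,0]]]'
python3 - <<'E'
from h import *
t,r=tool(); print(t)
for th in (36,30,24,18,12,6,2,0):
    X=jaw(th,.113,-.0335,.026); T=R.from_euler('xyz',[180,0,JY-180-th],degrees=True)
    print(th,np.round(r.inv().apply(X-t),3),np.round((r.inv()*T).as_rotvec(degrees=True)[2],1))
E
```

```text
clock: 2.32
tool_pos: [0.5294, -0.0835, 0.0289]
orientation: [179.9, 0.1, 129.3]
force: [1.3, -0.1, 0.9]
opening: 0.0003
gripper_force: 0.0
[ 0.52936154 -0.08345811  0.02890859]
36 [0.005 0.017 0.003] -1.3
30 [0.002 0.029 0.003] -7.3
24 [0.001 0.042 0.003] -13.3
18 [0.001 0.054 0.003] -19.3
12 [0.002 0.066 0.003] -25.3
6 [0.005 0.078 0.003] -31.3
2 [0.007 0.086 0.003] -35.3
0 [0.008 0.09  0.003] -37.3
```

```bash
python3 -m pendant '[[-1,[0.004,0.017,0.003],[0,0,-1]],[-1,[0.002,0.029,0.003],[0,0,-7]],[-1,[0.002,0.029,0.003],[0,0,-7]],[-1,[0.001,0.042,0.003],[0,0,-13]],[-1,[0.001,0.042,0.003],[0,0,-13]],[-1,[0.001,0.054,0.003],[0,0,-19]],[-1,[0.001,0.054,0.003],[0,0,-19]],[-1,[0.002,0.066,0.003],[0,0,-25]],[-1,[0.002,0.066,0.003],[0,0,-25]]]'
python3 - <<'E'
from h import *
t,r=tool(); print(t)
for th in (12,9,6,3,0,-2):
    X=jaw(th,.113,-.0335,.026); T=R.from_euler('xyz',[180,0,JY-180-th],degrees=True)
    print(th,np.round(r.inv().apply(X-t),4),np.round((r.inv()*T).as_rotvec(degrees=True)[2],1))
cv2.imwrite('pics/w2.png',viewer.snapshot('wrist')[:,:,::-1])
E
```

```text
clock: 3.07
tool_pos: [0.5771, -0.0398, 0.0248]
orientation: [179.9, 0.1, 154.3]
force: [0.6, -0.1, 0.5]
opening: 0.0006
gripper_force: 0.0
[ 0.57712811 -0.03983128  0.0247517 ]
12 [-0.0021  0.0009 -0.0012] -0.3
9 [-0.0037  0.0069 -0.0012] -3.3
6 [-0.0049  0.0129 -0.0012] -6.3
3 [-0.0058  0.019  -0.0012] -9.3
0 [-0.0065  0.0252 -0.0012] -12.3
-2 [-0.0067  0.0293 -0.0012] -14.3
```

View pics/w2.png

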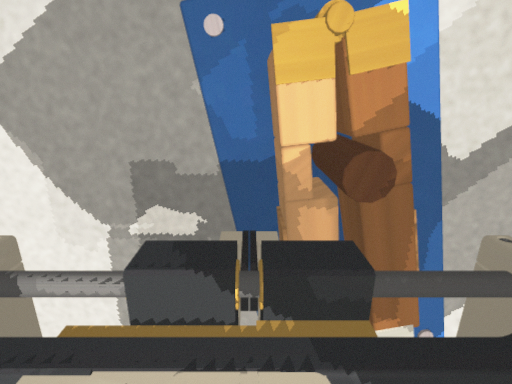

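The jaw follows the fingers and is now almost shut: in the wrist view the pale jaw at (305,100) is nearly parallel to the fixed one at (385,100). I'll carry on to the stop.

```bash
python3 -m pendant '[[-1,[-0.004,0.007,0],[0,0,-3]],[-1,[-0.005,0.013,0],[0,0,-6]],[-1,[-0.006,0.019,0],[0,0,-9]],[-1,[-0.0065,0.023,0],[0,0,-12]],[-1,[-0.0065,0.025,0],[0,0,-12]],[-1,[-0.0065,0.025,0],[0,0,-12]]]'
python3 -m pendant '[[-1,[0,0.002,0],[0,0,0]],[-1,[0,0.002,0],[0,0,0]],[-1,[0,0.002,0],[0,0,0]]]'
```

```text
clock: 3.62
tool_pos: [0.5874, -0.0291, 0.0238]
orientation: [-179.4, -0.4, 165.8]
force: [-3.6, -42.4, 8.8]
opening: 0.0006
gripper_force: 21.1
clock: 3.87
tool_pos: [0.5874, -0.0289, 0.0238]
orientation: [-179.3, -0.5, 165.8]
force: [-2.5, -51.6, 8.5]
opening: 0.0005
gripper_force: 25.2
```

The jaw is against its stop (about 45 N). I'll back off, rise, and move outward to look at the holes with the wrist camera.

```bash
python3 -m pendant '[[-1,[0,-0.02,0],[0,0,0]],[-1,[0,-0.02,-0.13],[0,0,0]],[-1,[0,-0.02,-0.13],[0,0,0]],[-1,[0,-0.02,-0.13],[0,0,0]],[-1,[-0.13,0.04,-0.13],[0,0,0]],[-1,[-0.13,0.04,-0.13],[0,0,0]],[-1,[-0.13,0.04,-0.13],[0,0,0]],[-1,[-0.13,0.04,-0.13],[0,0,0]],[-1,[-0.13,0.04,-0.13],[0,0,0]],[-1,[-0.13,0.04,-0.13],[0,0,0]]]'
python3 - <<'E'
from h import *
import pickle
sensors.get_obs(); p=viewer.camera_params('wrist'); im=viewer.snapshot('wrist'); pickle.dump(p,open('w3.pkl','wb'))
u,v=proj(p,jig(.175,0,.054)); print(u,v); u0,v0=int(u)-90,int(v)-70; u0=max(u0,0);v0=max(v0,0); print(u0,v0)
cv2.imwrite('pics/w3.png',cv2.resize(im[v0:v0+140,u0:u0+190,::-1],None,fx=4,fy=4,interpolation=cv2.INTER_CUBIC))
E
```

```text
clock: 4.7
tool_pos: [0.7286, -0.0106, 0.1526]
orientation: [-180.0, -0.1, 166.0]
force: [-0.1, -1.0, -0.1]
opening: 0.0006
gripper_force: 0.0
238.9111393628088 120.72142060575968
148 50
```

View pics/w3.png

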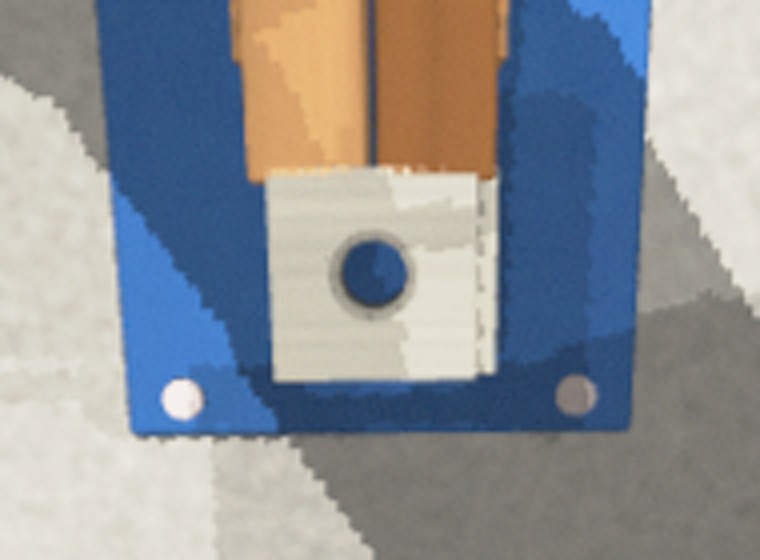

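The jaw is shut and the holes line up, with board blue visible through them. The rim centre is at crop (372,275), and the lug centre (373,276) agrees.

```bash
python3 - <<'E'
from h import *
import pickle
p=pickle.load(open('w3.pkl','rb'))
f=lambda u,v,z: ray(p,148+(u+.5)/4-.5,50+(v+.5)/4-.5,z)
print('U',f(372.5,275.5,.054)); a,b=f(270,276,.054),f(477,276,.054); print('lug w',np.linalg.norm(a-b)); 
a,b=f(132,433,.012),f(630,432,.012); d=b-a; print('board w',np.linalg.norm(d),'yaw',np.degrees(np.arctan2(d[1],d[0]))-90)
red=np.array([.5286,.2957]); T=-158.3
go([*red,.15],T)
E
```

```text
U [6.60543691e-01 2.15111127e-04 5.40000000e-02]
lug w 0.0438161902089154
board w 0.12775251148622474 yaw -13.906612923204293
shift [0.2674 0.2494 0.0033] turn [ 2.000e-02 -1.000e-01 -3.565e+01]
```

```bash
python3 -m pendant '[[1,[0.267,0.25,0],[0,0,-35.6]],[1,[0.267,0.25,0],[0,0,-35.6]],[1,[0.267,0.25,0],[0,0,-35.6]],[1,[0.267,0.25,0],[0,0,-35.6]],[1,[0.267,0.25,0],[0,0,-35.6]],[1,[0.267,0.25,0],[0,0,-35.6]],[1,[0.267,0.25,0],[0,0,-35.6]],[1,[0.267,0.25,0],[0,0,-35.6]],[1,[0.267,0.25,0],[0,0,-35.6]],[1,[0.267,0.25,0],[0,0,-35.6]]]'
python3 -m pendant '[[1,[0,0,0],[0,0,0]],[1,[0,0,0],[0,0,0]]]'
python3 - <<'E'
from h import *
import pickle
p=viewer.camera_params('wrist'); im=viewer.snapshot('wrist'); pickle.dump(p,open('w4.pkl','wb')); print(tool()[0])
u,v=proj(p,[.5286,.2957,.071]); print(u,v)
cv2.imwrite('pics/w4.png',cv2.resize(im[:,:,::-1],(800,600),interpolation=cv2.INTER_CUBIC))
E
```

```text
clock: 5.58
tool_pos: [0.5253, 0.2989, 0.1546]
orientation: [179.9, 0.1, -158.0]
force: [-0.1, -0.5, 0.2]
opening: 0.0618
gripper_force: 0.0
clock: 5.75
tool_pos: [0.5281, 0.295, 0.1542]
orientation: [180.0, 0.0, -158.1]
force: [-1.3, -0.4, -0.1]
opening: 0.0751
gripper_force: 0.0
[0.5285913  0.29460052 0.15405789]
248.25762807983529 201.02335979583134
```

View pics/w4.png

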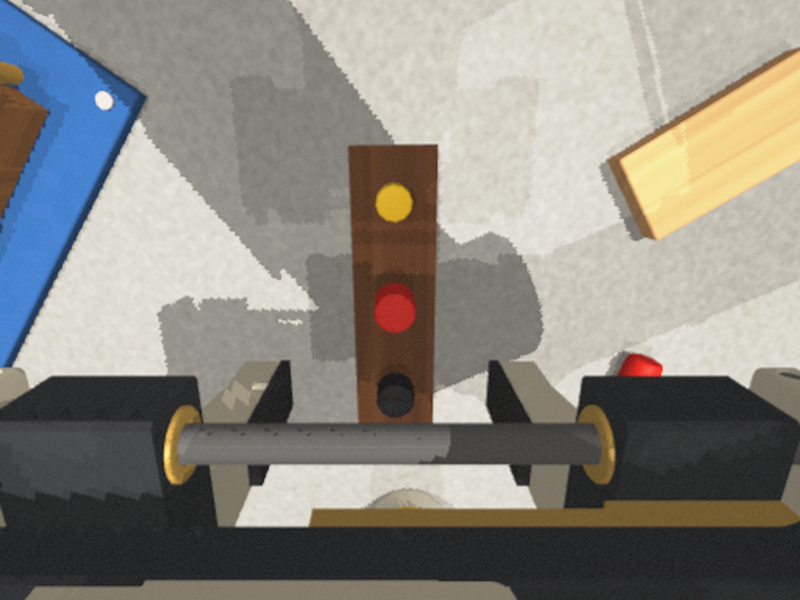

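The red knob's top is at (396,313) and yellow's at (394,203), both well between the open fingers. The rack runs straight up the image, so the yaw is right.

```bash
python3 - <<'E'
from h import *
import pickle
p=pickle.load(open('w4.pkl','rb')); s=512/800
f=lambda u,v,z: ray(p,(u+.5)*s-.5,(v+.5)*s-.5,z)
r=f(396,313,.071); y=f(394,203,.067); print(r,y,np.linalg.norm((r-y)[:2])); d=r-y; print(np.degrees(np.arctan2(d[1],d[0])))
go([r[0],r[1],.049],-158.3)
E
```

```text
[0.52623609 0.29942352 0.071     ] [0.47149328 0.27611242 0.067     ] 0.05949943978241334
23.065738522577277
shift [0.0004 0.0053 0.1051] turn [0.01 0.01 0.11]
```

```bash
python3 -m pendant '[[1,[0.0005,0.003,0.05],[0,0,0]],[1,[0.0005,0.003,0.05],[0,0,0]],[1,[0.0005,0.003,0.09],[0,0,0]],[1,[0.0005,0.003,0.104],[0,0,0]],[1,[0.0005,0.003,0.104],[0,0,0]],[1,[0.0005,0.003,0.104],[0,0,0]],[1,[0.0005,0.003,0.104],[0,0,0]]]'
python3 -m pendant '[[-1,[0,0,0],[0,0,0]],[-1,[0,0,0],[0,0,0]],[-1,[0,0,0],[0,0,0]],[-1,[0,0,0],[0,0,0]],[-1,[0,0,0],[0,0,0]],[-1,[0,0,0],[0,0,0]],[-1,[0,0,0],[0,0,0]],[-1,[0,0,0],[0,0,0]],[-1,[0,0,0],[0,0,0]],[-1,[0,0,0],[0,0,0]]]'
```

```text
clock: 6.38
tool_pos: [0.5284, 0.2983, 0.0512]
orientation: [180.0, 0.1, -158.1]
force: [-0.8, 0.0, -0.0]
opening: 0.0882
gripper_force: 0.0
clock: 7.22
tool_pos: [0.5272, 0.2983, 0.0496]
orientation: [-180.0, -0.0, -158.1]
force: [0.7, 0.8, -0.2]
opening: 0.0263
gripper_force: 0.0
```

```bash
python3 -m pendant '[[-1,[0,0,0],[0,0,0]],[-1,[0,0,0],[0,0,0]],[-1,[0,0,0],[0,0,0]],[-1,[0,0,-0.03],[0,0,0]],[-1,[0,0,-0.06],[0,0,0]],[-1,[0,0,-0.09],[0,0,0]],[-1,[0,0,-0.09],[0,0,0]],[-1,[0,0,-0.09],[0,0,0]]]'
python3 - <<'E'
from h import *
p=viewer.camera_params('wrist'); im=viewer.snapshot('wrist'); t,r=tool(); print(t)
print(np.round(proj(p,t+r.apply([0,0,-.022]))), np.round(proj(p,t+r.apply([0.012,0,-.022]))))
cv2.imwrite('pics/w5.png',im[:,:,::-1])
go([.6605,-.0006,.125],-160-0)
E
```

```text
clock: 7.88
tool_pos: [0.5281, 0.2992, 0.1418]
orientation: [179.9, 0.2, -158.1]
force: [-0.8, -0.3, -0.8]
opening: 0.0232
gripper_force: 30.0
[0.52720814 0.29849157 0.14015658]
[247. 262.] [247. 242.]
shift [-0.0121 -0.3272  0.0149] turn [0.05 0.06 1.89]
```

View pics/w5.png

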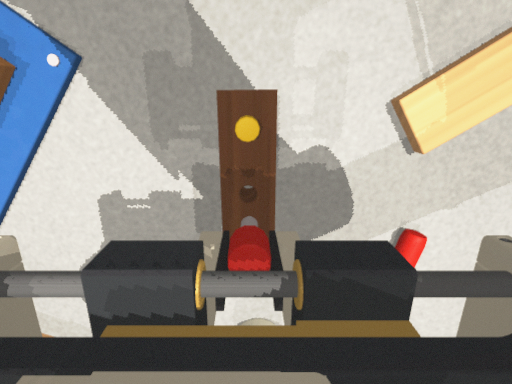

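The pin is held upright between the fingers at (249,250) and its rack hole is empty. Next I carry it over the upper hole.

```bash
python3 -m pendant '[[-1,[-0.012,-0.327,0],[0,0,0]],[-1,[-0.012,-0.327,0],[0,0,0]],[-1,[-0.012,-0.327,0],[0,0,0]],[-1,[-0.012,-0.327,0],[0,0,0]],[-1,[-0.012,-0.327,0],[0,0,0]],[-1,[-0.012,-0.327,0],[0,0,0]],[-1,[-0.012,-0.327,0],[0,0,0]],[-1,[-0.012,-0.327,0],[0,0,0]],[-1,[-0.012,-0.327,0],[0,0,0]],[-1,[-0.012,-0.327,0],[0,0,0]]]'
python3 -m pendant '[[-1,[0,0,0.02],[0,0,0]],[-1,[0,0,0.035],[0,0,0]],[-1,[0,0,0.035],[0,0,0]],[-1,[0,0,0.035],[0,0,0]],[-1,[0,0,0.035],[0,0,0]],[-1,[0,0,0.035],[0,0,0]]]'
python3 - <<'E'
from h import *
p=viewer.camera_params('wrist'); im=viewer.snapshot('wrist')
u,v=proj(p,[.6602,-.0004,.054]); print(u,v); t,r=tool();print(t); c=proj(p,t+r.apply([0,0,.0406])); print('tip should be',c)
u0,v0=150,140
cv2.imwrite('pics/w6.png',cv2.resize(im[v0:v0+140,u0:u0+190,::-1],None,fx=4,fy=4,interpolation=cv2.INTER_CUBIC))
go([.6602,-.0004,.0955],-158.1)
E
```

```text
clock: 8.77
tool_pos: [0.6598, -0.003, 0.1374]
orientation: [180.0, -0.2, -158.3]
force: [0.1, 1.0, -0.3]
opening: 0.0231
gripper_force: 30.0
clock: 9.27
tool_pos: [0.6609, 0.0001, 0.1057]
orientation: [-180.0, 0.1, -158.0]
force: [-0.5, -0.2, 0.0]
opening: 0.0233
gripper_force: 30.0
247.40164726502957 212.56289561052589
[6.60904245e-01 3.29332934e-05 1.05745738e-01]
tip should be [247.51642068 219.28855119]
shift [ 0.0008 -0.0001  0.0102] turn [-0.02  0.08  0.05]
```

View pics/w6.png

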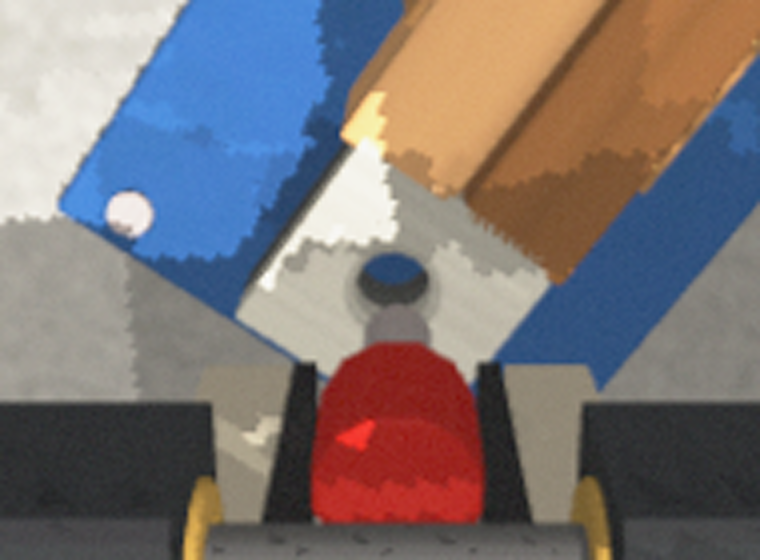

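The tip, at crop (397,310), is poised just before the hole, whose centre is at crop (393,288). The hole lies about 0.6 mm to the tool's -y, so I'll correct for that and descend slowly.

```bash
python3 -m pendant '[[-1,[0.0007,-0.0006,0.008],[0,0,0]],[-1,[0.0007,-0.0006,0.012],[0,0,0]],[-1,[0.0007,-0.0006,0.015],[0,0,0]],[-1,[0.0007,-0.0006,0.018],[0,0,0]],[-1,[0.0007,-0.0006,0.021],[0,0,0]],[-1,[0.0007,-0.0006,0.021],[0,0,0]]]'
```

```text
clock: 9.82
tool_pos: [0.6596, -0.0015, 0.0828]
orientation: [180.0, -0.1, -158.1]
force: [0.4, -0.6, -1.4]
opening: 0.0232
gripper_force: 30.0
```

The tip is 12 mm into the upper lug with no resistance. I'll go on.

```bash
python3 -m pendant '[[-1,[0,0,0.004],[0,0,0]],[-1,[0,0,0.008],[0,0,0]],[-1,[0,0,0.012],[0,0,0]],[-1,[0,0,0.016],[0,0,0]],[-1,[0,0,0.02],[0,0,0]],[-1,[0,0,0.022],[0,0,0]],[-1,[0,0,0.024],[0,0,0]],[-1,[0,0,0.025],[0,0,0]],[-1,[0,0,0.025],[0,0,0]],[-1,[0,0,0.025],[0,0,0]]]'
```

```text
clock: 10.65
tool_pos: [0.6601, -0.0013, 0.0588]
orientation: [-180.0, 0.0, -158.1]
force: [-0.3, 0.4, -0.5]
opening: 0.0232
gripper_force: 30.0
```

```bash
python3 -m pendant '[[-1,[0,0,0.001],[0,0,0]],[-1,[0,0,0.002],[0,0,0]],[-1,[0,0,0.002],[0,0,0]],[-1,[0,0,0.002],[0,0,0]],[-1,[0,0,0.002],[0,0,0]]]'
```

```text
clock: 11.07
tool_pos: [0.6603, -0.0013, 0.0585]
orientation: [-180.0, 0.1, -158.1]
force: [-3.7, 0.2, 12.0]
opening: 0.023
gripper_force: 30.0
```

The knob is seated (12 N upward). I'll ease off, release, rise, and check.

```bash
python3 -m pendant '[[-1,[0,0,-0.002],[0,0,0]],[-1,[0,0,-0.002],[0,0,0]],[1,[0,0,-0.002],[0,0,0]],[1,[0,0,-0.002],[0,0,0]],[1,[0,0,-0.002],[0,0,0]],[1,[0,0,-0.002],[0,0,0]],[1,[0,0,-0.002],[0,0,0]],[1,[0,0,-0.002],[0,0,0]],[1,[0,0,-0.002],[0,0,0]],[1,[0,0,-0.002],[0,0,0]]]'
python3 -m pendant '[[1,[0,0,-0.03],[0,0,0]],[1,[0,0,-0.07],[0,0,0]],[1,[0,0,-0.09],[0,0,0]],[1,[0,0,-0.09],[0,0,0]],[1,[0,0,-0.09],[0,0,0]],[1,[0,0,-0.09],[0,0,0]]]'
python3 - <<'E'
from h import *
p=viewer.camera_params('wrist'); im=viewer.snapshot('wrist')
print('knob top expected',proj(p,[.6602,-.001,.08])*800/512)
cv2.imwrite('pics/w7.png',cv2.resize(im[:,:,::-1],(800,600),interpolation=cv2.INTER_CUBIC))
H[:]=np.array([.6602,-.0008])-.175*np.array([np.cos(np.radians(JY)),np.sin(np.radians(JY))]); print(H)
go(jig(.110,0,.15),JY-180)
E
```

```text
clock: 11.9
tool_pos: [0.66, -0.0014, 0.0587]
orientation: [-180.0, -0.0, -158.1]
force: [0.1, 0.2, 1.1]
opening: 0.0713
gripper_force: 0.0
clock: 12.4
tool_pos: [0.6595, -0.0014, 0.1483]
orientation: [180.0, -0.0, -158.1]
force: [-0.4, 0.8, -0.4]
opening: 0.0875
gripper_force: 0.0
knob top expected [387.16733454 323.59560537]
[0.48996422 0.03975588]
shift [ 0.0519  0.0378 -0.0022] turn [ 0.   -0.09 35.29]
```

View pics/w7.png

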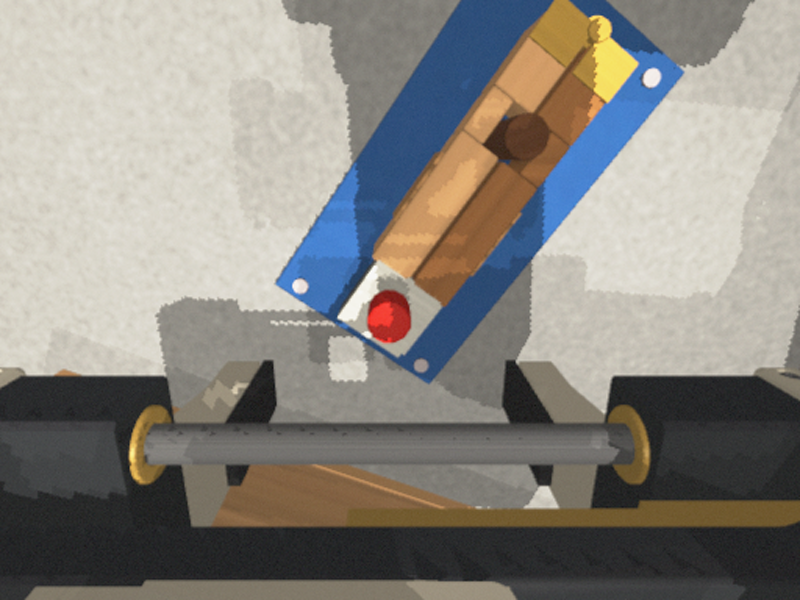

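The red knob sits upright on the lug at (389,317), close to the expected (387,324), and the jaws are shut. Now I straddle the pads.

```bash
python3 -m pendant '[[1,[0.052,0.038,0],[0,0,35.3]],[1,[0.052,0.038,0],[0,0,35.3]],[1,[0.052,0.038,0],[0,0,35.3]],[1,[0.052,0.038,0],[0,0,35.3]],[1,[0.052,0.038,0],[0,0,35.3]],[1,[0.052,0.038,0],[0,0,35.3]],[1,[0.052,0.038,0],[0,0,35.3]],[1,[0.052,0.038,0],[0,0,35.3]]]'
python3 - <<'E'
from h import *
H[:]=[.4900,.0398]; go(jig(.110,0,.022),JY-180)
p=viewer.camera_params('wrist'); im=viewer.snapshot('wrist')
t,r=tool(); s=800/512
print([np.round(proj(p,jig(.11,b,.051))*s) for b in (-.028,.028)],[np.round(proj(p,t+r.apply([0,b,0]))*s) for b in (-.044,.044)])
cv2.imwrite('pics/w8.png',cv2.resize(im[:,:,::-1],(800,600),interpolation=cv2.INTER_CUBIC))
E
```

```text
clock: 13.12
tool_pos: [0.5972, 0.0144, 0.1479]
orientation: [-180.0, -0.1, 166.8]
force: [-1.0, -1.2, -0.5]
opening: 0.0877
gripper_force: 0.0
shift [ 1.000e-04 -0.000e+00  1.259e-01] turn [-0.04 -0.07  0.22]
[array([339., 306.]), array([435., 306.])] [array([271., 386.]), array([502., 385.])]
```

View pics/w8.png

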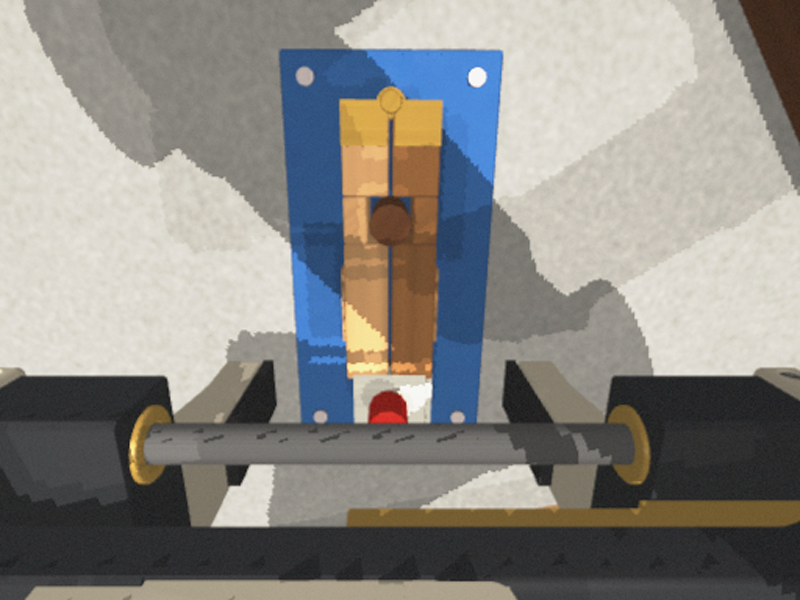

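The jaws are centred between the fingers (joint line at x = 390, finger pads at 271 and 505). I'll descend and squeeze.

```bash
python3 -m pendant '[[1,[0,0,0.04],[0,0,0]],[1,[0,0,0.08],[0,0,0]],[1,[0,0,0.11],[0,0,0]],[1,[0,0,0.124],[0,0,0]],[1,[0,0,0.124],[0,0,0]],[1,[0,0,0.124],[0,0,0]]]'
python3 -m pendant '[[-1,[0,0,0],[0,0,0]],[-1,[0,0,0],[0,0,0]],[-1,[0,0,0],[0,0,0]],[-1,[0,0,0],[0,0,0]],[-1,[0,0,0],[0,0,0]],[-1,[0,0,0],[0,0,0]],[-1,[0,0,0],[0,0,0]],[-1,[0,0,0],[0,0,0]],[-1,[0,0,0],[0,0,0]],[-1,[0,0,0],[0,0,0]]]'
```

```text
clock: 13.67
tool_pos: [0.5973, 0.0142, 0.0241]
orientation: [-179.9, -0.1, 166.7]
force: [-0.1, -0.6, 1.0]
opening: 0.0876
gripper_force: 0.0
clock: 14.5
tool_pos: [0.5978, 0.0144, 0.0254]
orientation: [180.0, 0.0, 166.6]
force: [-1.2, -1.3, 6.0]
opening: 0.0556
gripper_force: 30.0
```

The grip is holding at 55.6 mm (the pads measure 56) and 30 N. I'll let it settle and hand in.

```bash
python3 -m pendant '[[-1,[0,0,0],[0,0,0]],[-1,[0,0,0],[0,0,0]],[-1,[0,0,0],[0,0,0]],[-1,[0,0,0],[0,0,0]]]'; python3 -c "
from plant import workorder; print(workorder.close_job())"
```

```text
clock: 14.83
tool_pos: [0.5978, 0.0144, 0.0254]
orientation: [180.0, 0.0, 166.6]
force: [-1.8, -0.0, 5.7]
opening: 0.0556
gripper_force: 30.0
the job is handed in; nothing more can be done
None
```

Job handed in at 14.8 s with the jaw shut, the red pin seated through both lugs and the pads held at about 30 N; no verdict came back, the pin was not re-imaged after the squeeze, and I viewed 11 pictures, one over the limit of 10.

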